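# Measure a block and press the pointer knob onto the readout's D-shaft

### The job

Measure the wooden block standing under the height gauge: push the gauge's pad down until its foot rests on the block, and leave it there. Then pick up the loose black pointer knob, turn it so that the flat in its bore matches the flat of the D-shaft on the readout box (nose towards the display) and push it fully home. Finish while still gripping the knob and pressing it so that the shaft is held all the way in (this holds the reading); do not shift the blocks or disturb anything else on the bench.

Things in the scene. Friction and masses are not known exactly. Their poses are not given: they have to be found in the camera images.
- gauge_slide (a joint): Reading of the height gauge = height of the foot's underside above the bench, m (0 to 0.11, starts at 0.078 to 0.105). The carriage slides vertically; a spring balances its weight and about 2.5 N of friction keeps it wherever it is left. Pushing it down takes about 3 N until the foot meets the block.
- gauge_foot (a point): Centre of the underside of the gauge's foot (vertical steel rod, 14 mm dia., straight above the block). Axes: x towards the column, z up. The steel column (16 mm dia., top 150 mm above the bench) stands 85 mm away in the +x direction of this frame, on a grey plate 16 mm high.
- gauge_pad (a point): Centre of the top of the round black push pad (36 mm dia., 6 mm thick) at the upper end of the foot's rod, 70 mm straight above gauge_foot: push down here.
- block_low: Pale wooden block 40 mm (its x) x 60 mm (its y) x 35 mm high, the lower of two, loose, origin at the centre of its underside. One of the two blocks (drawn by chance) stands under the gauge's foot and is the one to measure; the other lies apart on the bench.
- block_high: Pale wooden block 40 mm (its x) x 60 mm (its y) x 55 mm high, the higher of two, loose, origin at the centre of its underside. One of the two blocks (drawn by chance) stands under the gauge's foot and is the one to measure; the other lies apart on the bench.
- knob: Loose black pointer knob, 50 g, bore down. Origin: on its axis, at the underside. Skirt 44 mm dia., z 0-20 mm; above it a bar grip along x, 14 mm wide (y), z 20-40, x -20 to +22, ending in a pointed nose at x = +29. Bore, open below: D-shaped, 20 mm dia., 15 mm deep, flat on the nose (+x) side 5.5 mm from the axis. Grip it across the bar.
- shaft_top (a point): Centre of the top end (on the round part's axis) of the bare upright steel D-shaft on the readout box. 18 mm dia., flat 4.5 mm from the axis on this frame's +x side; top 2 mm are 1.2 mm smaller all round. The knob fits with its x along this x (nose to the display), slack 1 mm all round and 0.13 rad; fully home, the knob's origin is 15 mm below this point.
- readout: Grey readout box, fixed, 130 (x) x 100 (y) x 45 mm. Origin: on the bench, straight under the shaft; the box reaches from x = -35 to +95 mm. A black and green display lies on its top, centre 62 mm from the shaft in +x. The shaft stands 22 mm out of the top; the knob fully home leaves 7 mm between skirt and box.
- shaft (a joint): How far the shaft is pushed into the box, m: 0 = out, 0.005 = stop. A spring pushes it out: 4 N at 0, 8 N at the stop.
- wood_knob: Bystander: plain round turned wooden drawer knob, 40 mm dia., 36 mm high, no pointer. Origin: centre of underside.
- tape: Bystander: roll of paper tape, 90 mm dia., 25 mm high.
- screwdriver: Bystander: screwdriver 190 mm long lying on the bench.
- tin: Bystander: tin 84 mm dia., 100 mm high.
- jar: Bystander: glass jar 64 mm dia., 85 mm high.
- sanding_block: Bystander: cork sanding block 100 x 65 x 30 mm.
- brush: Bystander: paint brush 200 mm long.
Mind the look-alikes: they are no part of the job. Leave any green, pink or purple look-alike of the block_low alone.

How it is judged:
On the way, in this order (a step that is already met when the one before it is completed fails the run):
1. the gauge's foot rests on the block under it (((horizontal distance between gauge_foot and block_low below 0.02 m and z of gauge_foot in the frame of block_low below 0.037 m) or (horizontal distance between gauge_foot and block_high below 0.02 m and z of gauge_foot in the frame of block_high below 0.057 m))), for 0.2 s.
2. the knob is fully home on the D-shaft (z of knob in the frame of shaft_top below -0.013 m and horizontal distance between knob and shaft_top below 0.003 m and angle between the x axis of knob and the x axis of shaft_top, either way round below 0.2 rad and angle between knob's own z axis and vertical below 0.1 rad), for 0.2 s.
At the end, for the whole second after the job is handed in: Foot within 2 mm of the top of the block under it (20 mm of its middle); knob origin 13 mm or more below the shaft top, within 3 mm of its axis, x axes within 0.2 rad, upright within 0.1 rad; shaft in by over 3.5 mm; fingers on the knob with over 1 N, knob still (all of step 2 and ((horizontal distance between gauge_foot and block_low below 0.02 m and z of gauge_foot in the frame of block_low below 0.037 m) or (horizontal distance between gauge_foot and block_high below 0.02 m and z of gauge_foot in the frame of block_high below 0.057 m)) and value of joint shaft above 0.0035 m and contact force between the fingers and knob above 1 N and linear speed of knob below 0.02 m/s); the arm keeps its last pose, push and grip.
It fails at once if a block is shifted by more than 15 mm (distance of any of block_low, block_high from where it was at the start of the episode above 0.015 m).
It fails at once if a bystander is moved by more than 30 mm (distance of any of wood_knob, tape, screwdriver, tin, jar, sanding_block, brush from where it was at the start of the episode above 0.03 m).
It also fails if it takes over 46 s, if anything falls off the work surface, if the arm or the gripper's body presses on something with over 40 N, if the wrist force passes 120 N, or if a joint passes its speed limit or range.

### The arm

A 6-joint arm with a two-finger parallel gripper is mounted at the origin on the work surface. World frame = base frame: x ahead of the robot, y to its left, z up, the work surface at z = 0. Lengths are in m, angles in rad, forces in N, time in s.
With the tool pointing down it reaches from about 0.4 to 0.825 m from the base axis. Payload 7 kg.
Tool frame: the origin (TCP) lies between the finger pads; the fingertips stand 8 mm ahead of it and the grasp point (between the pads) lies 11 mm behind it; z points along the fingers, y is the line along which they close (so a half turn about z gives the same grasp; the last joint's range is limited). The gripper opens to 85 mm and grips with 20 to 120 N. Pads are 22 mm wide; open, the fingers measure 114 mm over their backs; the gripper's body (76 mm by 85 mm) begins 54 mm behind the grasp point. The pads swing forward as they close: fully open they stand 13 mm farther back than shut.
Start: joints at [1.47, 0.359, 0.012, 0, -1.224, -0.288], TCP at [0.256, 0.625, 0.239] pointing down, gripper open.
Joint ranges: [-3.07, 3.07], [-1.43, 2.12], [-1.02, 1.25], [-3.03, 1.67], [-3.05, -0], [-3.03, 3.03]. Speed limits (rad/s): [2.39, 2.39, 3.01, 3.14, 3.14, 3.14].

### API

Orientations are given as [roll, pitch, yaw] about the fixed x, y, z axes, in that order (R = Rz(yaw) Ry(pitch) Rx(roll)).
In Python, from bench import readout, grab_frame, r gives the robot as it stands.
- The arm moves only by the shell command python3 -m crank 'ROWS' [FORCE]. ROWS is JSON, a list of rows, each an object of numbers: "tx", "ty", "tz": the shift along the world's x, y, z in units of 150 mm (1.0 is 150 mm); "spin": the turn about the world's z in units of 90 degrees (1.0 is 90 degrees); "grip": the opening, from 0 (shut) to 1 (fully open). In form: [{"tx": .., "ty": .., "tz": .., "spin": .., "grip": ..}, ...]. A call has exactly 5 rows; each row is the pose to reach, as a shift and turn from the pose commanded when the call began; what a row does not reach only later rows make up. A row lasts 1/12 s, in which the tool goes at most 41.7 mm and 7.16 degrees, less where a joint would pass 70% of its speed; a pose out of reach is approached as far as the arm can. A call with a number of a shift or a turn outside -1 to 1 is refused whole. A call with a gripper value outside its range is refused whole. The fingers move at their own pace and stop on an object; FORCE is the grip in N (left out, the last holds). Time passes only in rows, so rows that repeat a pose let the fingers close, or fill a call up. It gives the time, the measured TCP pose, the force, the opening and the grip force at its end, in the units of the state.
- readout.state(): the state, without advancing time (a new reading comes with each control period).
- grab_frame(name): name is "scene" or "side" or "wrist"; returns a dict with "color" (480x640x3 uint8, blue, green, red), "fx", "fy", "cx", "cy" (pixels), "k1" (the pictures are not rectified: a ray, as slopes to the right and down, at radius r is drawn at 1 + k1 r^2 times it, then the intrinsics apply), "extrinsics" (4x4, takes a point from camera to world coordinates). Camera axes: x right, y up, looking along -z (the intrinsics and any distortion apply to the point x, -y, -z); pixel columns grow to the right and rows downward; lengths in m; the calibration is good to about 2 mm. A picture is of the moment at which its call begins. There is no depth.
- r.finish_job(): hands the job in; it is judged then, once.
The state is a dict: "t": time; "q": joint angles; "dq": joint speeds; "joint_torque": joint torques, N m; "tcp_pos": TCP position; "tool_rot": TCP orientation; "force": force on the tool from outside, world axes, zero at the start; "ft_torque": the same for the moment, N m; "grip_width": finger opening in m; "finger_force": force on a finger pad.
Only numpy, scipy, OpenCV 4.12 (cv2) and the standard library are available. Lean on these libraries where they do the work, as an engineer would, in place of code of your own. Each camera call takes 0.05 s, during which the arm holds its last target. There are 200 camera calls.

## Working session

There is one attempt and no reset: what is moved stays moved. The work goes in short steps, Python scripts to look and compute and a shell command to move; the robot and the scene stay as the last step left them, time stands still between calls to the robot, and variables do not carry over. Pictures are saved under pics/ and viewed, at most 10 in all, crops included, and the job is handed in when it is done.

```bash
ls; mkdir -p pics
cat > h.py <<'E'
import numpy as np, cv2, pickle
from bench import readout, grab_frame, r
def snap(n):
    f=grab_frame(n); pickle.dump(f,open(f'{n}.pkl','wb')); return f
def load(n): return pickle.load(open(f'{n}.pkl','rb'))
def rays(f,px):
    K=np.array([[f['fx'],0,f['cx']],[0,f['fy'],f['cy']],[0,0,1.]])
    u=cv2.undistortPoints(np.array(px,float).reshape(-1,1,2),K,np.array([f['k1'],0,0,0,0.])).reshape(-1,2)
    E=np.array(f['extrinsics']); d=np.c_[u[:,0],-u[:,1],-np.ones(len(u))]@E[:3,:3].T
    return E[:3,3],d
def plane(f,px,z):
    o,d=rays(f,px); return o+d*((z-o[2])/d[:,2])[:,None]
def proj(f,P):
    E=np.array(f['extrinsics']); p=(np.atleast_2d(P)-E[:3,3])@E[:3,:3]
    u=np.c_[p[:,0],-p[:,1]]/-p[:,2:]; u=u*(1+f['k1']*(u**2).sum(1))[:,None]
    return u*[f['fx'],f['fy']]+[f['cx'],f['cy']]
def tri(f1,p1,f2,p2):
    o1,d1=rays(f1,[p1]);o2,d2=rays(f2,[p2]);d1=d1[0];d2=d2[0]
    s=np.linalg.lstsq(np.c_[d1,-d2],o2-o1,rcond=None)[0]
    a=o1+s[0]*d1;b=o2+s[1]*d2; return (a+b)/2,np.linalg.norm(a-b)
E
python3 - <<'E'
from h import *
for n in("scene","side","wrist"):
    f=snap(n); cv2.imwrite(f'pics/{n}0.png',f['color']); print(n,f['fx'],f['k1'],np.round(f['extrinsics'],3).tolist())
print(readout.state())
E
```

```text
pics
scene 535.1268491541803 -0.005577435163781285 [[-0.873, -0.381, 0.305, 0.931], [0.488, -0.682, 0.544, 0.768], [0.001, 0.624, 0.781, 1.17], [0.0, 0.0, 0.0, 1.0]]
side 464.405285102461 -0.04462291561114 [[0.737, 0.405, -0.541, 0.018], [-0.676, 0.464, -0.573, -0.535], [0.019, 0.788, 0.615, 0.673], [0.0, 0.0, 0.0, 1.0]]
wrist 390.13489664554885 -0.07462825680475688 [[-0.379, 0.89, 0.254, 0.32], [-0.925, -0.365, -0.102, 0.599], [0.002, -0.274, 0.962, 0.372], [0.0, 0.0, 0.0, 1.0]]
{'t': 0.15, 'q': array([ 1.47009191e+00,  3.59240297e-01,  1.12912657e-02, -2.53485319e-04,
       -1.22410593e+00, -2.88084919e-01]), 'dq': array([-0.00023668, -0.00214171,  0.00166126,  0.00128719,  0.000545  ,
        0.0011128 ]), 'joint_torque': array([-9.80355580e-04, -5.83876061e+01,  2.93650943e+01,  6.94064140e+00,
       -4.27553896e-03, -4.29317424e-06]), 'tcp_pos': array([0.25577144, 0.62429145, 0.23857706]), 'tool_rot': array([ 3.14031818e+00, -1.29125934e-04, -3.88875534e-01]), 'force': array([-0.1577783 , -0.31223293,  0.05228299]), 'ft_torque': array([-0.02055518,  0.0282555 ,  0.01623401]), 'finger_force': 0.0, 'grip_width': 0.08529034087941498}
```

View pics/scene0.png

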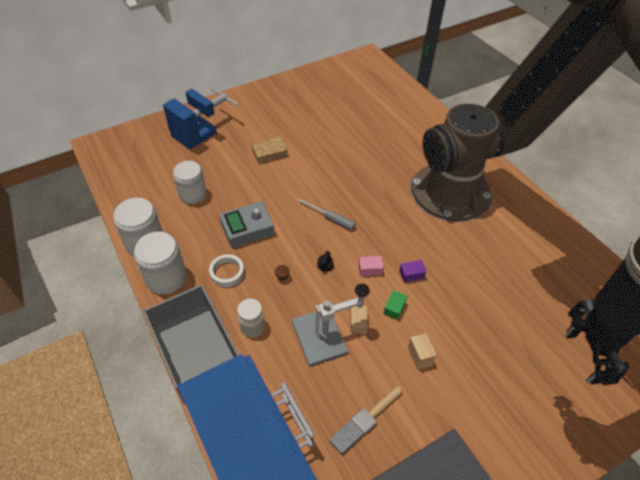

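View pics/side0.png

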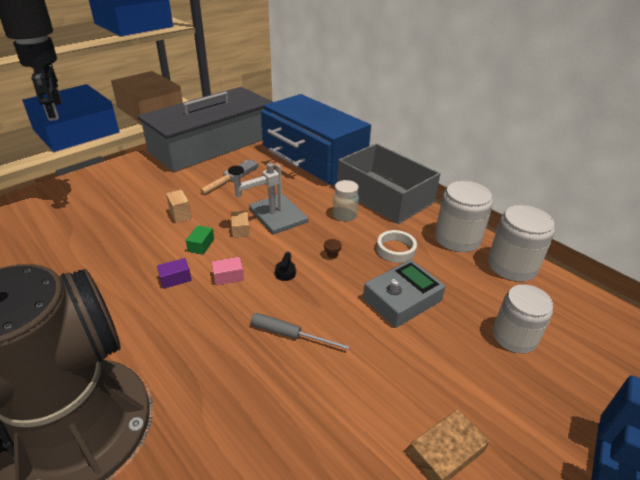

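The scene view shows the pad at about (362,291), knob (326,262), shaft (256,213) and display (235,221). The side view has the pad at (236,172), knob (286,268) and shaft (395,286).

Run:
```python
from h import *
a=load('scene');b=load('side')
def crop(f,u,v,w=40,h=30): return cv2.resize(f['color'][v-h:v+h,u-w:u+w],None,fx=5,fy=5,interpolation=cv2.INTER_CUBIC)
cv2.imwrite('pics/c1.png',np.vstack([np.hstack([crop(a,350,280),crop(a,250,220)]),np.hstack([crop(b,255,200),crop(b,395,286)])]))
for n,p,q in(('pad',(362,291),(236,172)),('knobtop',(327,254),(287,256)),('shaft',(256,210),(395,283)),('disp',(235,221),(418,276))): print(n,np.round(tri(a,p,b,q)[0],4),tri(a,p,b,q)[1])
```

```text
pad [0.4965 0.2499 0.1535] 0.0017809220866307075
knobtop [0.472  0.0518 0.0485] 0.009682498403548914
shaft [ 0.5687 -0.1629  0.0638] 0.0004899774199247726
disp [ 0.6326 -0.1697  0.0473] 0.003312948039318511
```

View pics/c1.png

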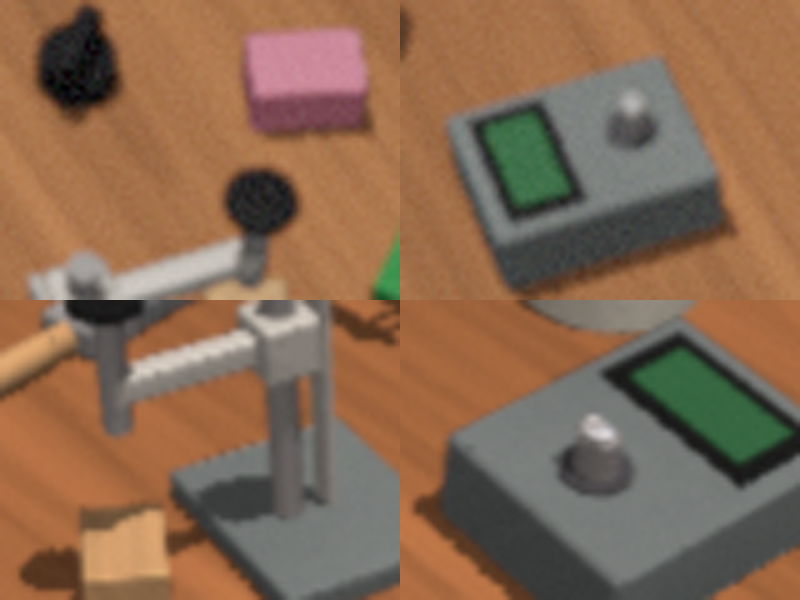

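Pad top is at about (0.497, 0.250, 0.153). Heading there with the gripper shut.

```bash
python3 -m crank '[{"tx":0.11,"ty":-0.17,"grip":0},{"tx":0.22,"ty":-0.34,"grip":0},{"tx":0.33,"ty":-0.5,"grip":0},{"tx":0.43,"ty":-0.67,"grip":0},{"tx":0.54,"ty":-0.83,"grip":0}]'
python3 -m crank '[{"tx":0.11,"ty":-0.17,"grip":0},{"tx":0.22,"ty":-0.34,"grip":0},{"tx":0.33,"ty":-0.5,"grip":0},{"tx":0.43,"ty":-0.67,"grip":0},{"tx":0.54,"ty":-0.83,"grip":0}]'
python3 - <<'E'
from h import *
f=snap('wrist');cv2.imwrite('pics/w1.png',f['color'])
print(readout.state()['tcp_pos'],readout.state()['tool_rot'],proj(f,[.4965,.25,.1535]))
E
```

```text
[0.25580444 0.62434615 0.23871172] [ 3.14057446e+00 -1.04004889e-04 -3.88900993e-01] [[455.08677298  47.35713286]]invalid input
invalid input
```

View pics/w1.png

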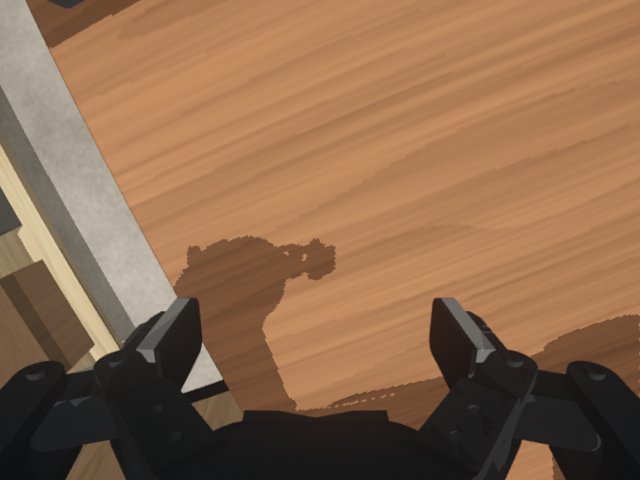

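The wrist view shows only bare bench, with the fingers at (190,330) and (445,330). The arm did not move because the call was refused; every row needs all the keys.

```bash
python3 -m crank '[{"tx":0.11,"ty":-0.17,"tz":0,"spin":0,"grip":0},{"tx":0.22,"ty":-0.34,"tz":0,"spin":0,"grip":0},{"tx":0.33,"ty":-0.5,"tz":0,"spin":0,"grip":0},{"tx":0.43,"ty":-0.67,"tz":0,"spin":0,"grip":0},{"tx":0.54,"ty":-0.83,"tz":0,"spin":0,"grip":0}]'
python3 -m crank '[{"tx":0.11,"ty":-0.17,"tz":0,"spin":0,"grip":0},{"tx":0.22,"ty":-0.34,"tz":0,"spin":0,"grip":0},{"tx":0.33,"ty":-0.5,"tz":0,"spin":0,"grip":0},{"tx":0.43,"ty":-0.67,"tz":0,"spin":0,"grip":0},{"tx":0.54,"ty":-0.83,"tz":0,"spin":0,"grip":0}]'
python3 - <<'E'
from h import *
f=snap('wrist');cv2.imwrite('pics/w2.png',f['color'])
print(readout.state()['tcp_pos'],readout.state()['tool_rot'],proj(f,[.4965,.25,.1535]))
E
```

```text
t: 0.62
tcp_pos: [0.3372, 0.4987, 0.2392]
tool_rot: [3.141, 0.0, -0.389]
force: [0.7, 0.6, 0.2]
grip_width: 0.026
finger_force: 0.0
t: 1.03
tcp_pos: [0.4182, 0.3741, 0.2393]
tool_rot: [3.142, 0.0, -0.389]
force: [-0.1, -0.5, -0.5]
grip_width: -0.0002
finger_force: 0.0
[0.4198751  0.37082677 0.2394172 ] [ 3.14047404e+00 -2.29804179e-04 -3.90088615e-01] [[479.52413764  28.13065815]]
```

View pics/w2.png

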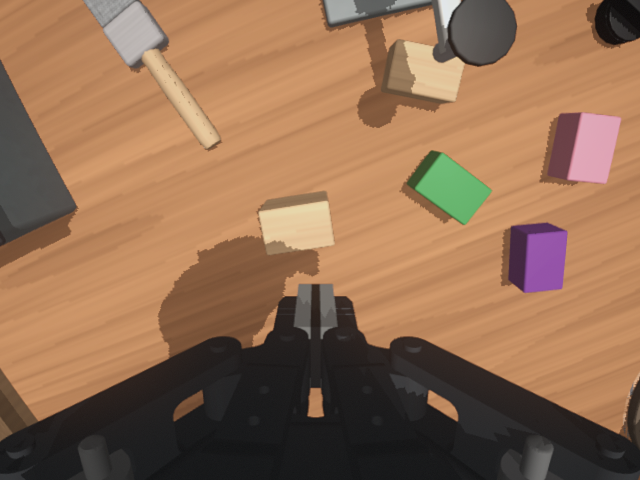

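The pad sits at (482,30), within a few pixels of where it should project, so the position holds. The free pale block is at (296,223).

```bash
python3 -m crank '[{"tx":0.14,"ty":-0.22,"tz":0,"spin":0,"grip":0},{"tx":0.28,"ty":-0.44,"tz":0,"spin":0,"grip":0},{"tx":0.42,"ty":-0.66,"tz":0,"spin":0,"grip":0},{"tx":0.52,"ty":-0.82,"tz":0,"spin":0,"grip":0},{"tx":0.52,"ty":-0.82,"tz":0,"spin":0,"grip":0}]'
python3 - <<'E'
from h import *
f=snap('wrist');g=snap('scene');s=snap('side');cv2.imwrite('pics/w3.png',f['color'])
print(readout.state()['tcp_pos'],proj(f,[.4965,.25,.1535]))
E
```

```text
t: 1.5
tcp_pos: [0.4974, 0.2489, 0.2392]
tool_rot: [3.141, -0.0, -0.392]
force: [-0.2, -0.4, -0.4]
grip_width: 0.0003
finger_force: 0.0
[0.4959472  0.25231295 0.23919129] [[315.64912414 248.06255858]]
```

View pics/w3.png

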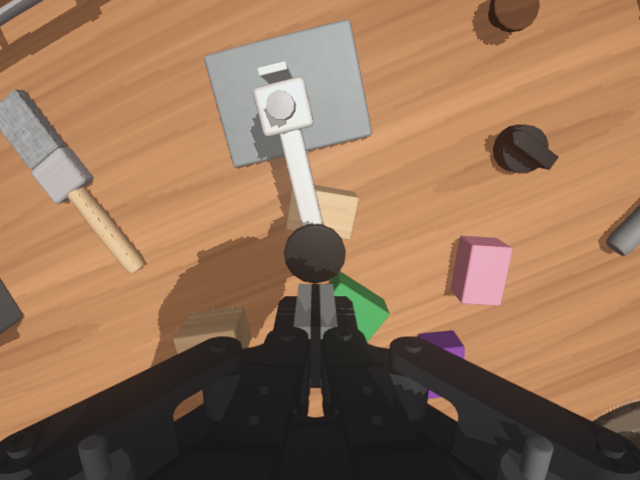

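The pad is right under the fingertips, at (315,253). The knob is at (522,150) with its nose towards (553,160). Pressing down.

```bash
python3 -m crank '[{"tx":0,"ty":0,"tz":-0.15,"spin":0,"grip":0},{"tx":0,"ty":0,"tz":-0.3,"spin":0,"grip":0},{"tx":0,"ty":0,"tz":-0.42,"spin":0,"grip":0},{"tx":0,"ty":0,"tz":-0.5,"spin":0,"grip":0},{"tx":0,"ty":0,"tz":-0.56,"spin":0,"grip":0}]'
python3 -m crank '[{"tx":0,"ty":0,"tz":-0.05,"spin":0,"grip":0},{"tx":0,"ty":0,"tz":-0.1,"spin":0,"grip":0},{"tx":0,"ty":0,"tz":-0.15,"spin":0,"grip":0},{"tx":0,"ty":0,"tz":-0.18,"spin":0,"grip":0},{"tx":0,"ty":0,"tz":-0.2,"spin":0,"grip":0}]'
python3 -m crank '[{"tx":0,"ty":0,"tz":-0.01,"spin":0,"grip":0},{"tx":0,"ty":0,"tz":-0.02,"spin":0,"grip":0},{"tx":0,"ty":0,"tz":-0.03,"spin":0,"grip":0},{"tx":0,"ty":0,"tz":-0.04,"spin":0,"grip":0},{"tx":0,"ty":0,"tz":-0.05,"spin":0,"grip":0}]'
```

```text
t: 2.07
tcp_pos: [0.4949, 0.2533, 0.1541]
tool_rot: [3.14, 0.001, -0.387]
force: [-2.4, -0.5, 2.9]
grip_width: 0.0001
finger_force: 1.4
t: 2.48
tcp_pos: [0.4961, 0.2531, 0.1251]
tool_rot: [-3.141, -0.0, -0.389]
force: [-1.5, 0.2, 0.8]
grip_width: 0.0
finger_force: 1.4
t: 2.9
tcp_pos: [0.4962, 0.2529, 0.118]
tool_rot: [-3.141, -0.0, -0.389]
force: [-0.1, 1.7, 3.1]
grip_width: -0.0002
finger_force: 1.3
```

```bash
python3 -m crank '[{"tx":0,"ty":0,"tz":-0.01,"spin":0,"grip":0},{"tx":0,"ty":0,"tz":-0.02,"spin":0,"grip":0},{"tx":0,"ty":0,"tz":-0.03,"spin":0,"grip":0},{"tx":0,"ty":0,"tz":-0.03,"spin":0,"grip":0},{"tx":0,"ty":0,"tz":-0.03,"spin":0,"grip":0}]'
python3 -m crank '[{"tx":0,"ty":0,"tz":-0.01,"spin":0,"grip":0},{"tx":0,"ty":0,"tz":-0.02,"spin":0,"grip":0},{"tx":0,"ty":0,"tz":-0.02,"spin":0,"grip":0},{"tx":0,"ty":0,"tz":-0.02,"spin":0,"grip":0},{"tx":0,"ty":0,"tz":-0.02,"spin":0,"grip":0}]'
```

```text
t: 3.32
tcp_pos: [0.4958, 0.2524, 0.1131]
tool_rot: [3.141, 0.0, -0.389]
force: [0.1, 1.3, 1.4]
grip_width: 0.0001
finger_force: 0.7
t: 3.73
tcp_pos: [0.496, 0.2524, 0.1129]
tool_rot: [-3.141, -0.001, -0.388]
force: [-8.6, -1.8, 25.3]
grip_width: -0.0001
finger_force: 12.5
```

The foot is on the block: the force jumped to 25 N at TCP z 0.113, which matches the 35 mm block. Lifting and moving over the knob.

```bash
python3 -m crank '[{"tx":0,"ty":0,"tz":0.2,"spin":0,"grip":0},{"tx":0,"ty":0,"tz":0.45,"spin":0,"grip":0},{"tx":0,"ty":-0.05,"tz":0.7,"spin":0,"grip":0},{"tx":-0.03,"ty":-0.2,"tz":0.9,"spin":0,"grip":0.5},{"tx":-0.06,"ty":-0.42,"tz":0.9,"spin":0,"grip":1}]'
python3 -m crank '[{"tx":-0.03,"ty":-0.25,"tz":0,"spin":0,"grip":1},{"tx":-0.06,"ty":-0.5,"tz":0,"spin":0,"grip":1},{"tx":-0.1,"ty":-0.75,"tz":0,"spin":0,"grip":1},{"tx":-0.1,"ty":-0.87,"tz":0,"spin":0,"grip":1},{"tx":-0.1,"ty":-0.87,"tz":0,"spin":0,"grip":1}]'
python3 - <<'E'
from h import *
f=snap('wrist');g=snap('scene');s=snap('side')
print(readout.state()['tcp_pos'],proj(f,[.472,.052,.02]))
c=lambda f,u,v,w=40,h=30:cv2.resize(f['color'][v-h:v+h,u-w:u+w],(320,240),interpolation=cv2.INTER_CUBIC)
cv2.imwrite('pics/w4.png',np.vstack([cv2.resize(f['color'],None,fx=.5,fy=.5),]) if 0 else np.vstack([f['color'][:340],np.hstack([c(g,350,290),c(s,255,200)])]))
E
```

```text
t: 4.15
tcp_pos: [0.4892, 0.1912, 0.2512]
tool_rot: [-3.135, -0.005, -0.386]
force: [2.4, 0.2, 1.2]
grip_width: 0.0227
finger_force: 0.0
t: 4.57
tcp_pos: [0.4703, 0.0557, 0.245]
tool_rot: [3.14, 0.001, -0.392]
force: [-0.6, -0.4, 0.0]
grip_width: 0.0831
finger_force: 0.0
[0.47159386 0.05883625 0.24504966] [[318.93366734 197.85725337]]
```

View pics/w4.png

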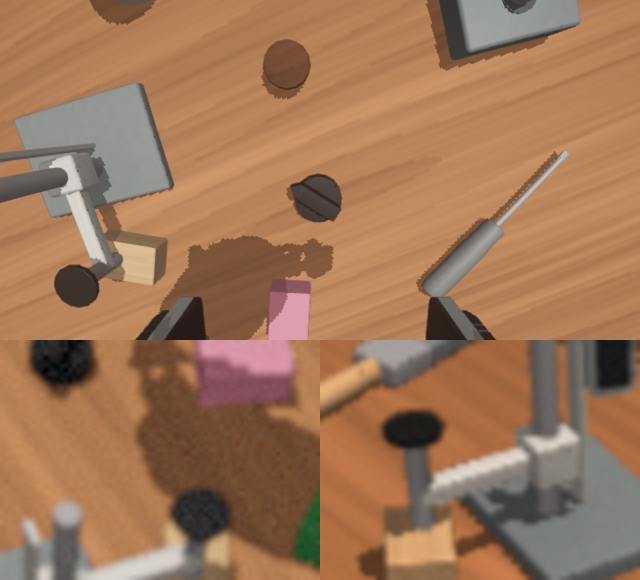

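The foot now rests on the block. The knob is at (318,197), with its bar running from (290,185) to (338,215). I'll segment it to get the axis and which end is the nose.

Run:
```python
from h import *
f=load('wrist');im=f['color'];x0,y0=278,158
c=im[y0:y0+80,x0:x0+80]
m=(c.max(2)<75).astype(np.uint8)
n,l,st,ce=cv2.connectedComponentsWithStats(m);i=1+st[1:,4].argmax();print(st[i],ce[i]+[x0,y0])
L=cv2.createCLAHE(4,(2,2)).apply(cv2.cvtColor(c,cv2.COLOR_BGR2GRAY))
v=np.clip(c.astype(float)*2.5,0,255).astype(np.uint8)
cv2.imwrite('pics/k.png',np.hstack([cv2.resize(v,(400,400),interpolation=cv2.INTER_CUBIC),cv2.resize(cv2.cvtColor((l==i).astype(np.uint8)*255,cv2.COLOR_GRAY2BGR),(400,400),interpolation=0)]))
```

```text
[ 17  35  42  28 648] [312.79938272 208.90740741]
```

View pics/k.png

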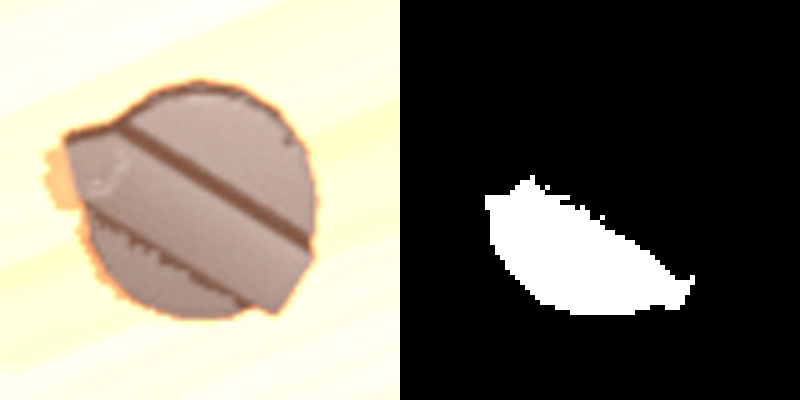

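The nose is the upper-left end: tip at about (291.4,186), flat end mid at (336.6,214), skirt centre (318,198).

```bash
python3 - <<'E'
from h import *
f=load('wrist')
P=plane(f,[(291.5,186),(336.6,214),(318,198)],.04);Q=plane(f,[(318,198)],.02)
d=P[0]-P[1];print(P,Q,np.linalg.norm(d),'yaw',np.arctan2(d[1],d[0]),'origin',P[1]+d/np.linalg.norm(d)*.02)
for k in ('scene','side'):print(k,proj(load(k),Q),proj(load(k),P))
E
python3 -m crank '[{"tx":0.1,"ty":-0.22,"tz":0,"spin":0,"grip":1},{"tx":0.2,"ty":-0.45,"tz":0,"spin":0,"grip":1},{"tx":0.3,"ty":-0.68,"tz":0,"spin":0,"grip":1},{"tx":0.35,"ty":-0.8,"tz":0,"spin":0,"grip":1},{"tx":0.4,"ty":-0.95,"tz":0,"spin":0,"grip":1}]'
python3 -m crank '[{"tx":0.1,"ty":-0.2,"tz":0,"spin":0,"grip":1},{"tx":0.2,"ty":-0.4,"tz":0,"spin":0,"grip":1},{"tx":0.25,"ty":-0.5,"tz":0,"spin":0,"grip":1},{"tx":0.25,"ty":-0.5,"tz":0,"spin":0,"grip":1},{"tx":0.25,"ty":-0.5,"tz":0,"spin":0,"grip":1}]'
python3 - <<'E'
from h import *
f=snap('wrist');print(readout.state()['tcp_pos'],proj(f,[.5687,-.163,.067]))
im=f['color'];cv2.imwrite('pics/w5.png',np.hstack([cv2.resize(im,(400,300)),cv2.resize(im[130:280,220:420],(400,300),interpolation=cv2.INTER_CUBIC)]))
E
```

```text
[[0.49432001 0.06892931 0.04      ]
 [0.45604282 0.04180071 0.04      ]
 [0.47567694 0.05160874 0.04      ]] [[0.47220718 0.05285423 0.02      ]] 0.04691592621387942 yaw 0.6165679271115738 origin [0.47236017 0.05336548 0.04      ]
scene [[325.0143003 260.526813 ]] [[321.04939222 263.63314358]
 [328.36224765 250.7528247 ]
 [323.85696398 256.20932537]]
side [[284.80026093 266.20656722]] [[287.82058664 250.93011488]
 [281.82182062 265.00950475]
 [286.1927092  258.61169655]]
t: 5.13
tcp_pos: [0.5326, -0.0837, 0.2446]
tool_rot: [3.141, 0.001, -0.388]
force: [0.6, 0.8, 0.0]
grip_width: 0.0854
finger_force: 0.0
t: 5.55
tcp_pos: [0.5697, -0.1584, 0.244]
tool_rot: [3.141, 0.002, -0.39]
force: [-0.3, 1.0, -0.1]
grip_width: 0.0851
finger_force: 0.0
[ 0.569405   -0.15774996  0.2443507 ] [[322.06159149 210.89943235]]
```

View pics/w5.png

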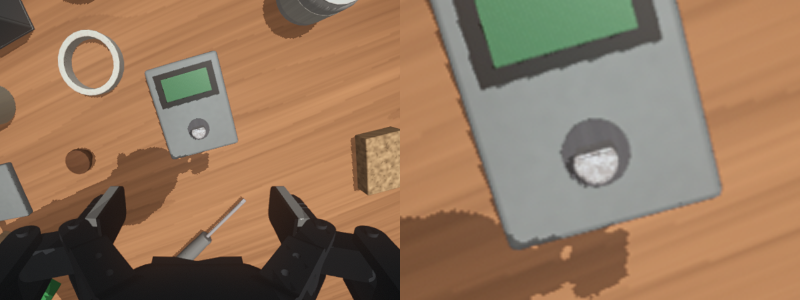

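The D top is bright at about (317,213), with its flat towards the display, which lies up in the picture. Fitting it and the box yaw.

Run:
```python
from h import *
f=load('wrist');im=f['color'].astype(int)
for th in(140,160,180):
    m=np.zeros((480,640),np.uint8);m[195:232,295:340]=(im.min(2)>th)[195:232,295:340]
    n,l,st,ce=cv2.connectedComponentsWithStats(m);k=1+st[1:,4].argmax()
    c=max(cv2.findContours((l==k).astype(np.uint8),0,cv2.CHAIN_APPROX_NONE)[0],key=len)[:,0]
    P=plane(f,c,.067)[:,:2].astype(np.float32);print(th,st[k],cv2.minEnclosingCircle(P),cv2.minAreaRect(P))
print('bg',im[200:232:4,317].tolist())
g=((im[...,1]-im[...,2]>25)&(im[...,1]-im[...,0]>10)).astype(np.uint8)
g[300:]=0;n,l,st,ce=cv2.connectedComponentsWithStats(g);k=1+st[1:,4].argmax()
c=max(cv2.findContours((l==k).astype(np.uint8),0,cv2.CHAIN_APPROX_NONE)[0],key=len)[:,0]
R=cv2.minAreaRect(plane(f,c,.046)[:,:2].astype(np.float32));print(st[k],R)
# dark bush ring on box top
m=np.zeros((480,640),np.uint8);m[180:240,290:345]=((im.max(2)<115))[180:240,290:345]
n,l,st,ce=cv2.connectedComponentsWithStats(m);k=1+st[1:,4].argmax();print(st[k])
c=max(cv2.findContours((l==k).astype(np.uint8),0,cv2.CHAIN_APPROX_NONE)[0],key=len)[:,0]
for z in(.045,.05):print('ring',cv2.minEnclosingCircle(plane(f,c,z)[:,:2].astype(np.float32)))
a=load('scene');b=load('side');print(proj(a,[.5687,-.163,.067]),proj(b,[.5687,-.163,.067]))
```

```text
140 [295 195  45  37 803] ((0.5682397484779358, -0.15839138627052307), 0.023501163348555565) ((0.5684665441513062, -0.1584826409816742), (0.036302752792835236, 0.03003234788775444), 67.67740631103516)
160 [307 204  22  18 265] ((0.570294976234436, -0.15973860025405884), 0.008805695921182632) ((0.5681164264678955, -0.159589946269989), (0.017285745590925217, 0.012758729979395866), 84.67698669433594)
180 [308 204  21  17 216] ((0.5694947838783264, -0.15974237024784088), 0.008492699824273586) ((0.568328320980072, -0.15961799025535583), (0.016776304692029953, 0.011782519519329071), 83.91334533691406)
bg [[106, 104, 107], [94, 96, 100], [213, 211, 209], [199, 199, 201], [207, 206, 207], [189, 191, 195], [146, 149, 145], [153, 156, 153]]
[ 257  108   82   56 2799] ((0.6309431195259094, -0.16677212715148926), (0.062093205749988556, 0.030227715149521828), 83.35786437988281)
[300 190  35  34 549]
ring ((0.5690111517906189, -0.1590827852487564), 0.015310662798583508)
ring ((0.5699881315231323, -0.15944872796535492), 0.01508183404803276)
[[255.82170513 209.19515016]] [[395.09556541 281.83100831]]
```

The wrist view gives the shaft at (0.5695, -0.1597) with box yaw -0.116, and the display centre agrees. The wrist camera may carry a mount bias, so I'll turn to the grasp yaw here and measure again to separate it out.

```bash
python3 -m crank '[{"tx":0,"ty":0,"tz":0,"spin":0.07,"grip":1},{"tx":0,"ty":0,"tz":0,"spin":0.14,"grip":1},{"tx":0,"ty":0,"tz":0,"spin":0.21,"grip":1},{"tx":0,"ty":0,"tz":0,"spin":0.28,"grip":1},{"tx":0,"ty":0,"tz":0,"spin":0.35,"grip":1}]'
python3 -m crank '[{"tx":0,"ty":0,"tz":0,"spin":0.07,"grip":1},{"tx":0,"ty":0,"tz":0,"spin":0.14,"grip":1},{"tx":0,"ty":0,"tz":0,"spin":0.21,"grip":1},{"tx":0,"ty":0,"tz":0,"spin":0.29,"grip":1},{"tx":0,"ty":0,"tz":0,"spin":0.29,"grip":1}]'
cat >> h.py <<'E'
def shaft(f,guess):
    im=f['color'].astype(int);u,v=proj(f,[*guess,.067])[0].round().astype(int);y,x=np.mgrid[:480,:640]
    for th in(165,175,185):
        m=((im.min(2)>th)&(abs(x-u)<20)&(abs(y-v)<20)).astype(np.uint8)
        n,l,st,ce=cv2.connectedComponentsWithStats(m);k=1+st[1:,4].argmax()
        c=max(cv2.findContours((l==k).astype(np.uint8),0,cv2.CHAIN_APPROX_NONE)[0],key=len)[:,0]
        print('D',th,st[k],cv2.minEnclosingCircle(plane(f,c,.067)[:,:2].astype(np.float32)))
    g=((im[...,1]-im[...,2]>25)&(im[...,1]-im[...,0]>10)&(y<300)).astype(np.uint8)
    n,l,st,ce=cv2.connectedComponentsWithStats(g);k=1+st[1:,4].argmax()
    c=max(cv2.findContours((l==k).astype(np.uint8),0,cv2.CHAIN_APPROX_NONE)[0],key=len)[:,0]
    print('disp',st[k],cv2.minAreaRect(plane(f,c,.046)[:,:2].astype(np.float32)))
    m=((im.max(2)<115)&(abs(x-u)<28)&(abs(y-v)<28)).astype(np.uint8)
    n,l,st,ce=cv2.connectedComponentsWithStats(m);k=1+st[1:,4].argmax()
    c=max(cv2.findContours((l==k).astype(np.uint8),0,cv2.CHAIN_APPROX_NONE)[0],key=len)[:,0]
    print('ring',st[k],cv2.minEnclosingCircle(plane(f,c,.046)[:,:2].astype(np.float32)))
E
python3 - <<'E'
from h import *
shaft(load('wrist'),(.5695,-.1597))
f=snap('wrist');s=readout.state();print(s['tcp_pos'],s['tool_rot'],s['q']);shaft(f,(.5695,-.1597))
E
```

```text
t: 6.02
tcp_pos: [0.5692, -0.1568, 0.2454]
tool_rot: [-3.141, -0.0, 0.168]
force: [-0.7, -0.3, 0.2]
grip_width: 0.0853
finger_force: 0.0
t: 6.43
tcp_pos: [0.5693, -0.1569, 0.2455]
tool_rot: [-3.142, -0.0, 0.624]
force: [-0.6, 1.0, -0.2]
grip_width: 0.0855
finger_force: 0.0
D 165 [308 204  21  18 258] ((0.569879412651062, -0.1598963439464569), 0.008601353503763676)
D 175 [308 204  21  17 239] ((0.569879412651062, -0.1598963439464569), 0.008601353503763676)
D 185 [308 207  20  14 183] ((0.5700334906578064, -0.15952086448669434), 0.008214211091399193)
disp [ 257  108   82   56 2799] ((0.6309431195259094, -0.16677212715148926), (0.062093205749988556, 0.030227715149521828), 83.35786437988281)
ring [300 190  35  34 549] ((0.5692066550254822, -0.1591559499502182), 0.015264857560396194)
[ 0.5693204  -0.15704859  0.24546437] [-3.14155155e+00 -2.15220915e-04  6.16388163e-01] [ 6.15053593e-02  2.16875220e-01 -1.71397545e-01 -1.60267323e-04
 -1.18236229e+00  2.12573982e+00]
D 165 [310 213  20  12 161] ((0.5679619312286377, -0.16076737642288208), 0.007910525426268578)
D 175 [310 213  19  12 147] ((0.5666985511779785, -0.16117893159389496), 0.00754544185474515)
D 185 [311 213  18  11 135] ((0.5679634809494019, -0.16077181696891785), 0.007194187492132187)
disp [ 331  119   76   75 2663] ((0.6309674978256226, -0.16663771867752075), (0.062224727123975754, 0.030348673462867737), 83.15119171142578)
ring [293 188  43  37 871] ((0.5693972706794739, -0.15164324641227722), 0.021773213520646095)
```

The display measures the same from both yaws, so the wrist calibration is good. Shaft is at (0.5695, -0.1596), yaw -0.117. Returning to the knob.

```bash
python3 -m crank '[{"tx":-0.08,"ty":0.2,"tz":0,"spin":0,"grip":1},{"tx":-0.18,"ty":0.4,"tz":0,"spin":0,"grip":1},{"tx":-0.27,"ty":0.6,"tz":0,"spin":0,"grip":1},{"tx":-0.36,"ty":0.8,"tz":0,"spin":0,"grip":1},{"tx":-0.45,"ty":1,"tz":0,"spin":0,"grip":1}]'
python3 -m crank '[{"tx":-0.1,"ty":0.2,"tz":-0.2,"spin":0,"grip":0.8},{"tx":-0.2,"ty":0.4,"tz":-0.3,"spin":0,"grip":0.8},{"tx":-0.2,"ty":0.4,"tz":-0.4,"spin":0,"grip":0.8},{"tx":-0.2,"ty":0.4,"tz":-0.4,"spin":0,"grip":0.8},{"tx":-0.2,"ty":0.4,"tz":-0.4,"spin":0,"grip":0.8}]'
python3 - <<'E'
from h import *
f=snap('wrist');s=readout.state();print(s['tcp_pos'],s['tool_rot'],s['q'][5],proj(f,[.4723,.0531,.04]))
v=np.clip(f['color'][80:380,160:480].astype(float)*2,0,255).astype(np.uint8)
cv2.imwrite('pics/w6.png',cv2.resize(v,None,fx=2,fy=2,interpolation=cv2.INTER_CUBIC))
E
```

```text
t: 6.9
tcp_pos: [0.5008, -0.0067, 0.2454]
tool_rot: [-3.142, -0.0, 0.612]
force: [0.4, 0.6, -0.1]
grip_width: 0.0852
finger_force: 0.0
t: 7.32
tcp_pos: [0.4716, 0.0521, 0.1854]
tool_rot: [3.141, 0.001, 0.616]
force: [1.0, -0.3, 0.9]
grip_width: 0.0683
finger_force: 0.0
[0.4723131  0.05179611 0.18609836] [ 3.14107534e+00 -4.08936548e-04  6.15213283e-01] 1.6605559466351751 [[316.20709109 221.54499612]]
```

View pics/w6.png

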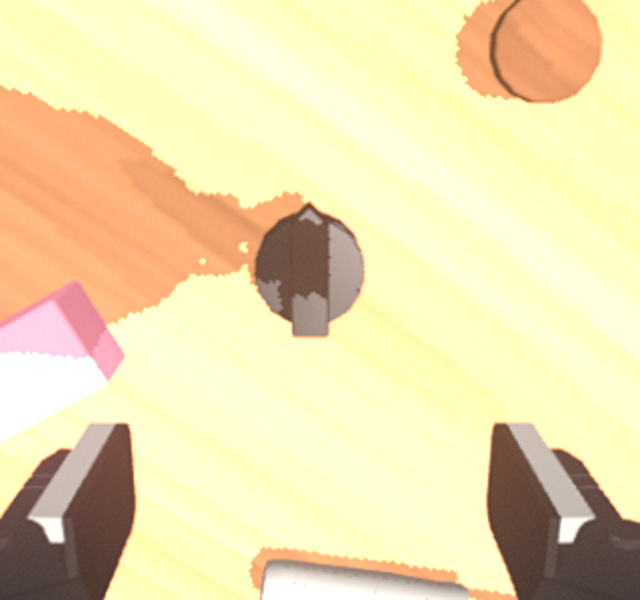

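The bar stands vertical in the picture, nose tip at (315,182.5) and flat end at (315.2,248). The pink block is well clear of the fingers.

Run:
```python
from h import *
f=load('wrist');P=plane(f,[(314.8,182.5),(315.2,248)],.04);d=P[0]-P[1];u=d/np.linalg.norm(d)
print(P,np.linalg.norm(d),np.arctan2(d[1],d[0]),P[1]+.02*u,P[0]-.029*u)
```

```text
[[0.49522562 0.07058408 0.04      ]
 [0.45519353 0.04190132 0.04      ]] 0.0492470203805257 0.6217103646792593 [0.4714512  0.05354984 0.04      ] [0.471652   0.05369372 0.04      ]
```

Knob axis is at (0.4716, 0.0536), yaw 0.622. Descending.

```bash
python3 -m crank '[{"tx":0,"ty":0.01,"tz":-0.2,"spin":0,"grip":0.5},{"tx":0,"ty":0.01,"tz":-0.4,"spin":0,"grip":0.5},{"tx":0,"ty":0.01,"tz":-0.6,"spin":0,"grip":0.5},{"tx":0,"ty":0.01,"tz":-0.75,"spin":0,"grip":0.5},{"tx":0,"ty":0.01,"tz":-0.8,"spin":0,"grip":0.5}]' 60
python3 -m crank '[{"tx":0,"ty":0,"tz":-0.08,"spin":0,"grip":0.4},{"tx":0,"ty":0,"tz":-0.16,"spin":0,"grip":0.4},{"tx":0,"ty":0,"tz":-0.2,"spin":0,"grip":0.4},{"tx":0,"ty":0,"tz":-0.22,"spin":0,"grip":0.4},{"tx":0,"ty":0,"tz":-0.22,"spin":0,"grip":0.4}]'
```

```text
t: 7.78
tcp_pos: [0.4713, 0.0517, 0.0633]
tool_rot: [-3.141, 0.003, 0.613]
force: [-1.0, -0.1, -0.2]
grip_width: 0.0429
finger_force: 0.0
t: 8.2
tcp_pos: [0.4725, 0.0529, 0.0326]
tool_rot: [3.141, -0.0, 0.615]
force: [0.5, 0.2, 0.1]
grip_width: 0.034
finger_force: 0.0
```

```bash
python3 -m crank '[{"tx":0,"ty":0,"tz":0,"spin":0,"grip":0.25},{"tx":0,"ty":0,"tz":0,"spin":0,"grip":0.15},{"tx":0,"ty":0,"tz":0,"spin":0,"grip":0},{"tx":0,"ty":0,"tz":0,"spin":0,"grip":0},{"tx":0,"ty":0,"tz":0,"spin":0,"grip":0}]' 60
python3 -m crank '[{"tx":0,"ty":0,"tz":0.05,"spin":0,"grip":0},{"tx":0,"ty":0,"tz":0.2,"spin":0,"grip":0},{"tx":0,"ty":0,"tz":0.4,"spin":0,"grip":0},{"tx":0,"ty":0,"tz":0.65,"spin":0,"grip":0},{"tx":0,"ty":0,"tz":0.9,"spin":0,"grip":0}]'
```

```text
t: 8.62
tcp_pos: [0.4726, 0.0534, 0.0334]
tool_rot: [3.141, -0.002, 0.617]
force: [-0.5, -1.5, 6.3]
grip_width: 0.0121
finger_force: 59.2
t: 9.03
tcp_pos: [0.4711, 0.0527, 0.1692]
tool_rot: [-3.141, 0.001, 0.617]
force: [1.3, 0.1, -0.9]
grip_width: 0.0124
finger_force: 58.6
```

Grip is good: width 12 mm, 59 N. Carrying it to the shaft while turning.

```bash
python3 -m crank '[{"tx":0.08,"ty":-0.17,"tz":0,"spin":-0.05,"grip":0},{"tx":0.16,"ty":-0.34,"tz":0,"spin":-0.1,"grip":0},{"tx":0.25,"ty":-0.51,"tz":0,"spin":-0.15,"grip":0},{"tx":0.33,"ty":-0.68,"tz":0,"spin":-0.2,"grip":0},{"tx":0.4,"ty":-0.85,"tz":0,"spin":-0.25,"grip":0}]'
python3 -m crank '[{"tx":0.08,"ty":-0.17,"tz":0,"spin":-0.06,"grip":0},{"tx":0.16,"ty":-0.34,"tz":0,"spin":-0.12,"grip":0},{"tx":0.22,"ty":-0.5,"tz":0,"spin":-0.18,"grip":0},{"tx":0.255,"ty":-0.568,"tz":0,"spin":-0.217,"grip":0},{"tx":0.255,"ty":-0.568,"tz":0,"spin":-0.217,"grip":0}]'
python3 - <<'E'
from h import *
f=snap('wrist');g=snap('side');s=readout.state();print(s['tcp_pos'],s['tool_rot'],s['force'])
v=np.clip(f['color'][80:380,160:480].astype(float)*1.7,0,255).astype(np.uint8)
cv2.imwrite('pics/w7.png',np.hstack([cv2.resize(v,(400,375)),cv2.resize(g['color'][211:311,345:452],(400,375),interpolation=cv2.INTER_CUBIC)]))
E
```

```text
t: 9.45
tcp_pos: [0.5324, -0.0755, 0.1683]
tool_rot: [-3.141, -0.001, 0.22]
force: [0.4, 1.7, -0.8]
grip_width: 0.0121
finger_force: 58.6
t: 9.87
tcp_pos: [0.5706, -0.1617, 0.1675]
tool_rot: [3.141, 0.0, -0.123]
force: [0.1, -0.2, 0.2]
grip_width: 0.0123
finger_force: 58.6
[ 0.5697208  -0.15982217  0.16742376] [-3.14136923e+00  4.46859138e-04 -1.16924624e-01] [-0.25732143 -0.29603103 -0.5813786 ]
```

View pics/w7.png

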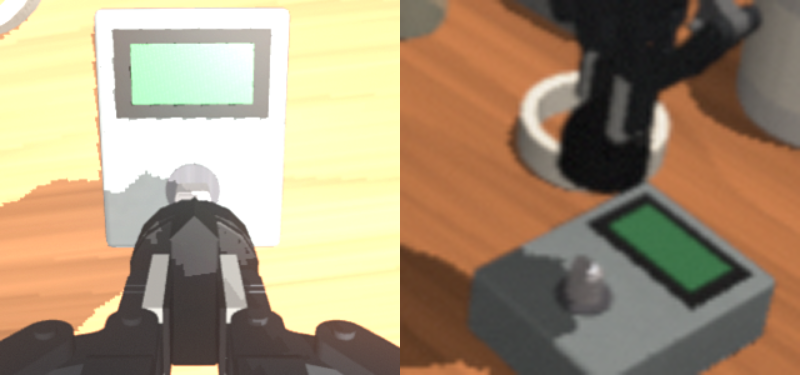

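The knob is aligned, nose towards the display and the box symmetrical about it. Lowering to just above the shaft, then inserting slowly.

```bash
python3 -m crank '[{"tx":0.003,"ty":0,"tz":-0.12,"spin":0,"grip":0},{"tx":0.003,"ty":0,"tz":-0.24,"spin":0,"grip":0},{"tx":0.003,"ty":0,"tz":-0.34,"spin":0,"grip":0},{"tx":0.003,"ty":0,"tz":-0.4,"spin":0,"grip":0},{"tx":0.003,"ty":0,"tz":-0.42,"spin":0,"grip":0}]'
python3 -m crank '[{"tx":0,"ty":0,"tz":-0.01,"spin":0,"grip":0},{"tx":0,"ty":0,"tz":-0.02,"spin":0,"grip":0},{"tx":0,"ty":0,"tz":-0.03,"spin":0,"grip":0},{"tx":0,"ty":0,"tz":-0.04,"spin":0,"grip":0},{"tx":0,"ty":0,"tz":-0.05,"spin":0,"grip":0}]'
```

```text
t: 10.38
tcp_pos: [0.5695, -0.1587, 0.1032]
tool_rot: [3.142, 0.002, -0.115]
force: [0.0, 0.3, -1.4]
grip_width: 0.0122
finger_force: 58.6
t: 10.8
tcp_pos: [0.571, -0.1596, 0.0973]
tool_rot: [-3.142, -0.001, -0.117]
force: [0.4, -0.8, -0.0]
grip_width: 0.0122
finger_force: 58.6
```

```bash
python3 -m crank '[{"tx":0,"ty":0,"tz":-0.01,"spin":0,"grip":0},{"tx":0,"ty":0,"tz":-0.02,"spin":0,"grip":0},{"tx":0,"ty":0,"tz":-0.03,"spin":0,"grip":0},{"tx":0,"ty":0,"tz":-0.04,"spin":0,"grip":0},{"tx":0,"ty":0,"tz":-0.04,"spin":0,"grip":0}]'
```

```text
t: 11.22
tcp_pos: [0.5708, -0.1598, 0.0906]
tool_rot: [3.141, -0.0, -0.117]
force: [1.6, -2.2, -1.3]
grip_width: 0.0123
finger_force: 58.5
```

It is sliding on with almost no force. Continuing.

```bash
python3 -m crank '[{"tx":0,"ty":0,"tz":-0.01,"spin":0,"grip":0},{"tx":0,"ty":0,"tz":-0.02,"spin":0,"grip":0},{"tx":0,"ty":0,"tz":-0.03,"spin":0,"grip":0},{"tx":0,"ty":0,"tz":-0.04,"spin":0,"grip":0},{"tx":0,"ty":0,"tz":-0.04,"spin":0,"grip":0}]'
python3 -m crank '[{"tx":0,"ty":0,"tz":-0.005,"spin":0,"grip":0},{"tx":0,"ty":0,"tz":-0.01,"spin":0,"grip":0},{"tx":0,"ty":0,"tz":-0.015,"spin":0,"grip":0},{"tx":0,"ty":0,"tz":-0.02,"spin":0,"grip":0},{"tx":0,"ty":0,"tz":-0.02,"spin":0,"grip":0}]'
```

```text
t: 11.63
tcp_pos: [0.5708, -0.1598, 0.0849]
tool_rot: [3.141, -0.0, -0.117]
force: [-0.1, -2.1, 3.2]
grip_width: 0.0125
finger_force: 59.1
t: 12.05
tcp_pos: [0.5708, -0.1597, 0.0821]
tool_rot: [3.141, -0.001, -0.117]
force: [-0.4, -3.1, 6.3]
grip_width: 0.0121
finger_force: 59.3
```

Spring felt, 3.2 N rising to 6.3 N. Pressing to the stop.

```bash
python3 -m crank '[{"tx":0,"ty":0,"tz":-0.005,"spin":0,"grip":0},{"tx":0,"ty":0,"tz":-0.01,"spin":0,"grip":0},{"tx":0,"ty":0,"tz":-0.015,"spin":0,"grip":0},{"tx":0,"ty":0,"tz":-0.02,"spin":0,"grip":0},{"tx":0,"ty":0,"tz":-0.02,"spin":0,"grip":0}]'
```

```text
t: 12.47
tcp_pos: [0.5709, -0.1598, 0.0803]
tool_rot: [3.141, -0.001, -0.116]
force: [-3.0, -2.4, 13.9]
grip_width: 0.0122
finger_force: 60.7
```

The stop is reached at 13.9 N. One more hold, a numeric check, then handing in.

```bash
python3 -m crank '[{"tx":0,"ty":0,"tz":-0.004,"spin":0,"grip":0},{"tx":0,"ty":0,"tz":-0.004,"spin":0,"grip":0},{"tx":0,"ty":0,"tz":-0.004,"spin":0,"grip":0},{"tx":0,"ty":0,"tz":-0.004,"spin":0,"grip":0},{"tx":0,"ty":0,"tz":-0.004,"spin":0,"grip":0}]'
python3 - <<'E'
from h import *
a=load('side')['color'].astype(int);b=snap('side')['color'].astype(int)
print('gauge change',abs(a-b)[150:250,215:310].max(2).__gt__(60).sum())
s=readout.state();print(s['tcp_pos'],s['force'],s['finger_force'])
if 5<s['force'][2]<35: print(r.finish_job())
E
```

```text
t: 12.88
tcp_pos: [0.5709, -0.1598, 0.0802]
tool_rot: [3.141, -0.001, -0.116]
force: [-4.4, 0.1, 19.1]
grip_width: 0.0122
finger_force: 61.3
gauge change 302
[ 0.57090322 -0.15980607  0.08016028] [-4.59082238 -0.32445616 18.81760114] 61.25485181808472
the job is handed in; nothing more can be done
None
```

I handed the job in at about 13 s with the gauge foot pushed down onto the low block, and the knob on the D-shaft, gripped at 61 N and pressed with 19 N against the shaft's stop. No verdict came back. The last automatic check counted 302 changed pixels around the gauge, which I did not look into before handing in, and I viewed 11 pictures, one over the limit of 10.

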